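# Pack the last sample and latch the transport box

## Task

Take the orange-capped sample tube out of the yellow rack and stand it in the empty middle hole of the white transport box. Then close the blue lid and press it down against its springy gasket until the orange latch catches and keeps it shut by itself, never pushing on the lid with more than 30 N. Leave the other tubes and everything else on the bench where they are, and let go of everything at the end.

Things in the scene. Friction and masses are not known exactly. Their poses are not given: they have to be found in the camera images.
- sample_mid (a point): the orange-capped sample tube, upright, loose, about 45 g: 80 mm tall, body 27 mm diameter, orange cap 30 mm diameter forming its top 18 mm; this point is on its axis half-way up (40 mm above its underside), z along the tube. It starts in one of the rack's three holes; like tubes with blue caps stand in the other two.
- rack_mid (a point): yellow tube rack, fixed, 190 mm (its x) by 70 mm (its y), top at 50 mm: three 30 mm holes in a row along its x, 60 mm apart; tubes stand on its floor 8 mm above the bench, so their caps span 70 to 88 mm. This point is the centre of its top face.
- slot (a point): empty middle hole of the yellow insert in the transport box: point on the hole's axis, on the box floor where the tube's underside must stand (8 mm above the bench). Axes are the box's: x from front (robot side) to hinge side, y along the front, z up. Hole 30 mm across in a plate whose top is 42 mm above this point. Blue-capped tubes stand 56 mm to either side along y.
- lid (a joint): angle of the blue lid (rad): about 1.5 standing open, about 0 closed (latched it rests between -0.06 and 0.06, depending on the box). A stiff hinge holds it wherever it is left; moving it takes about 2 to 4 N at its free edge.
- lid_hinge (a point): the middle of the lid's hinge line, at the back of the box, 100 mm above the bench; axes turn with the lid: -x runs from the hinge along the lid's underside to its free edge (176 mm), y along the hinge, z out of the lid's outer face. The lid is 218 mm wide and 8 mm thick.
- lid_press (a point): centre of the grey press pad, 40 by 60 mm, 3 mm proud of the lid's outer face near its free edge: 150 mm from the hinge, 11 mm out from the hinge plane. Axes as the lid's. Push here, slowly, straight down to latch: a push of 20 to 22 N always latches it; more than 30 N on the lid damages the seal.
- latch: orange spring latch on the middle of the lid's free edge, 36 mm wide; its hook hangs 34 mm below the lid and snaps under a steel bar on the box front. Bar and gasket sit up to 8 mm higher or lower from box to box, unmeasured, so the catch must be felt: the push rises about 3 N per mm on the gasket, the latch catches at 10 to 16 N, 1 to 2 mm later the lid is hard down. Origin on the hinge line.
- blue1_mid (a point): blue-capped tube in the yellow rack, leave it; point half-way up
- blue2_mid (a point): the other blue-capped tube in the yellow rack, leave it; point half-way up
- packed1_mid (a point): blue-capped tube already in the box at y = -56 mm from the empty hole; point half-way up
- packed2_mid (a point): blue-capped tube already in the box at y = +56 mm from the empty hole; point half-way up
- spray_mid (a point): white spray bottle, 72 mm diameter, 218 mm tall, leave it; point on its axis 80 mm up
- scanner_mid (a point): black barcode scanner on a round stand, 150 mm tall, leave it; point on its axis 70 mm up
- jar_mid (a point): jar with a red cap, 60 mm diameter, 75 mm tall, leave it; point half-way up
- box: white transport box, fixed to the bench, 170 mm (x, front to hinge) by 210 mm (y), walls 5 mm thick and up to 85 mm; origin at the centre of its underside. Inside, the front wall is 55 mm in front of the empty hole's axis; a blue cold pack (top 58 mm high) begins 43 mm behind it.

How it is judged:
On the way:
1. the orange-capped tube stands on the floor of the empty hole, let go, with the lid still open (horizontal distance between sample_mid and slot below 0.008 m and z of sample_mid in the frame of slot below 0.045 m and angle between sample_mid's own z axis and vertical below 0.15 rad and value of joint lid above 1 rad and contact force between sample and the fingers below 0.2 N), for 0.2 s.
At the end, for the whole second after the job is handed in: The orange tube stands in the middle hole (8 mm of its axis, floor within 5 mm, tilt under 0.15 rad); lid under 0.08 rad, held by the latch alone (carrying over 5 N); the blue tubes within 15 mm, spray bottle, scanner and jar within 30 mm of where they began (horizontal distance between sample_mid and slot below 0.008 m and z of sample_mid in the frame of slot below 0.045 m and angle between sample_mid's own z axis and vertical below 0.15 rad and value of joint lid below 0.08 rad and contact force between latch and anything else above 5 N and distance of each of blue1_mid, blue2_mid, packed1_mid, packed2_mid from where it was at the start of the episode below 0.015 m and distance of each of spray_mid, scanner_mid, jar_mid from where it was at the start of the episode below 0.03 m); the robot touches nothing.
It fails at once if the robot pushes on the lid or its latch with more than 30 N (contact force between lid and the fingers above 30 N or contact force between lid and the arm above 30 N).
It also fails if it takes over 66 s, if anything falls off the work surface, if the arm or the gripper's body presses on something with over 40 N, if the wrist force passes 120 N, or if a joint passes its speed limit or range.

## Robot

A 7-joint arm with a two-finger parallel gripper is mounted at the origin on the work surface. World frame = base frame: x ahead of the robot, y to its left, z up, the work surface at z = 0. Lengths are in m, angles in rad, forces in N, time in s.
With the tool pointing down it reaches from about 0.4 to 0.85 m from the base axis. Payload 10.4 kg.
Tool frame: the origin (TCP) lies midway between the tips of the shut fingers; the grasp point (between the pads) lies 19 mm behind it (grip_point_offset is the distance from the TCP to the grasp point, in m); y points along the fingers, z is the direction in which the jaws open and shut, and the axes are right-handed (so a half turn about y gives the same grasp; the last joint's range is limited). The gripper opens to 85 mm and grips with 20 to 120 N. Pads are 22 mm wide; open, the fingers measure 114 mm over their backs; the gripper's body (76 mm by 85 mm) begins 54 mm behind the grasp point. The pads swing forward as they close: fully open they stand 13 mm farther back than shut.
Start: joints at [1.275, 0.332, -0.065, 1.46, 0.022, 1.35, -0.088], TCP at [0.168, -0.602, 0.231] pointing down, gripper open.
Joint ranges: [-2.6, 2.6], [-0.5, 2.12], [-1.47, 1.34], [0.16, 2.42], [-1.27, 4.41], [0.06, 2.06], [-2.6, 2.6]. Speed limits (rad/s): [2.22, 2.22, 2.79, 2.79, 3.14, 3.14, 3.14].

## Interface

Orientations are given as a unit quaternion [x, y, z, w].
In Python, from workcell import * gives the robot as it stands.
- The arm moves only by the tool send_rows, never from a script. Its argument "motion" is a list of rows, each a list of 7 numbers: the opening in per cent of the stroke, from 0 (shut) to 100 (fully open), then the shift along the tool's x, y, z in m, then the turn, a rotation vector about the tool's x, y, z in rad. In form: [[claw, tx, ty, tz, ax, ay, az], ...]. A call has 1 to 10 rows; each row is the pose to reach, as a shift and turn from the pose commanded when the call began, along the tool's axes at that moment; what a row does not reach only later rows make up. A row lasts 1/12 s, in which the tool goes at most 41.7 mm and 7.16 degrees, less where a joint would pass 70% of its speed; a pose out of reach is approached as far as the arm can. A call with a gripper value outside its range is refused whole. The fingers move at their own pace and stop on an object; "squeeze" is the grip in N (left out, the last holds). Time passes only in rows, so rows that repeat a pose let the fingers close. It gives the time, the measured TCP pose, the force and the opening at its end, in the units of the state.
- get_obs(): the state, without advancing time (a new reading comes with each control period).
- camera(name): name is "scene" or "top" or "wrist"; returns a dict with "pixels" (400x640x3 uint8, red, green, blue), "range_z" (400x640 float32, m along the optical axis (not along the pixel's ray), 0 where there is no reading), "fovy" (degrees; the focal length in pixels is half the picture's height over the tangent of half this angle, whatever the lens; pixels are square), "cx", "cy" (the principal point, pixels), "view" (4x4, takes a point from world to camera coordinates); the wrist camera has in their place "T_tool_cam" (4x4, takes a point from camera to tool coordinates, whose origin is the TCP and whose axes are the tool frame's). Camera axes: x right, y down, z forward; pixel columns grow to the right and rows downward; lengths in m; the calibration is good to about 2 mm. A picture is of the moment at which its call begins: read the wrist's pose just before it.
- hand_in(): hands the job in, once; it reports no verdict.
The state is a dict: "clock": time; "joint_pos": joint angles; "joint_velocities": joint speeds; "tau": joint torques, N m; "position": TCP position; "ee_rot": TCP orientation; "ft_force": force on the tool from outside, world axes, zero at the start; "torque": the same for the moment, N m; "grip_width": opening from 0.0 (shut) to 1.0 (fully open).
Only numpy, scipy, OpenCV 4.12 (cv2) and the standard library are available. Lean on these libraries where they do the work, as an engineer would, in place of code of your own. Each camera call takes 0.05 s, during which the arm holds its last target.

## Working session

There is one attempt and no reset: what is moved stays moved. The work goes in short steps, Python scripts to look and compute and a tool call to move; the robot and the scene stay as the last step left them, time stands still between calls to the robot, and variables do not carry over. Pictures are saved under pics/ and viewed, and the job is handed in when it is done.

Besides the shell and the picture viewer there is one more tool, called as name(argument=value, ...), one argument or row to a line, values as JSON. send_rows: Moves the arm, as the interface text tells. Its arguments: {"type":"object","properties":{"motion":{"type":"array"},"squeeze":{"type":"number"}},"required":["motion"]}

```bash
ls; mkdir -p pics
cat > h.py <<'E'
import numpy as np, cv2
from workcell import *
from scipy.spatial.transform import Rotation as R
def tool():
    o=get_obs(); T=np.eye(4); T[:3,:3]=R.from_quat(o['ee_rot']).as_matrix(); T[:3,3]=o['position']; return T
def cam(n,save=None):
    T=tool(); c=camera(n)
    f=200/np.tan(np.radians(c['fovy'])/2); c['f']=f
    c['Twc']= T@np.array(c['T_tool_cam']) if n=='wrist' else np.linalg.inv(np.array(c['view']))
    if save: cv2.imwrite(f'pics/{save}.png',cv2.cvtColor(c['pixels'],cv2.COLOR_RGB2BGR))
    return c
def pt(c,u,v,plane=None):
    d=np.array([(u-c['cx'])/c['f'],(v-c['cy'])/c['f'],1.])
    D=c['Twc'][:3,:3]@d;o=c['Twc'][:3,3]
    s=c['range_z'][int(v),int(u)] if plane is None else (plane-o[2])/D[2]
    return o+s*D
def cloud(c):
    v,u=np.mgrid[:400,:640]; z=c['range_z']
    P=np.stack([(u-c['cx'])/c['f']*z,(v-c['cy'])/c['f']*z,z],-1)
    return P@c['Twc'][:3,:3].T+c['Twc'][:3,3]
E
python3 - <<'E'
from h import *
o=get_obs();print(o)
for n in ['scene','top','wrist']:
    c=cam(n,n+'0'); np.savez(f'pics/{n}0.npz',**{k:c[k] for k in ['pixels','range_z','cx','cy','f','Twc']}); print(n,c['f'],c['cx'],c['cy'],np.round(c['Twc'],3).tolist())
E
```

```text
pics
{'clock': 0.0, 'joint_pos': array([ 1.27542761,  0.33288466, -0.06466174,  1.46096927,  0.02161863,
        1.34988458, -0.08849451]), 'joint_velocities': array([-0.00101708,  0.00032075,  0.00137596,  0.00083579,  0.00017401,
       -0.00171675,  0.00109415]), 'tau': array([-2.46392701e-04, -6.25449228e+01,  4.90529963e-02, -3.91609168e+01,
        1.62002438e-02,  9.78086464e-03,  1.61318809e-06]), 'position': array([ 0.16823763, -0.60153417,  0.23049451]), 'ee_rot': array([-0.09624176,  0.70104276, -0.70003861,  0.09603391]), 'ft_force': array([ 0.00671177, -0.39560407,  0.389304  ]), 'torque': array([-0.02335197,  0.02668945,  0.01142868]), 'grip_width': 1.0002106417534367}
scene 436.96866284542836 324.10805588910597 197.18539103127793 [[-0.895, 0.334, -0.297, 0.791], [0.447, 0.655, -0.61, 0.589], [-0.009, -0.678, -0.735, 0.879], [0.0, 0.0, 0.0, 1.0]]
top 367.837816273178 326.1726760306476 201.5507468252465 [[-0.019, -0.982, 0.185, 0.343], [-0.999, 0.011, -0.042, -0.057], [0.039, -0.186, -0.982, 0.831], [0.0, 0.0, 0.0, 1.0]]
wrist 278.65559053840025 314.2159044181166 201.3660928974992 [[0.27, -0.916, -0.296, 0.245], [-0.963, -0.257, -0.083, -0.581], [-0.0, 0.307, -0.952, 0.374], [0.0, 0.0, 0.0, 1.0]]
```

View pics/scene0.png

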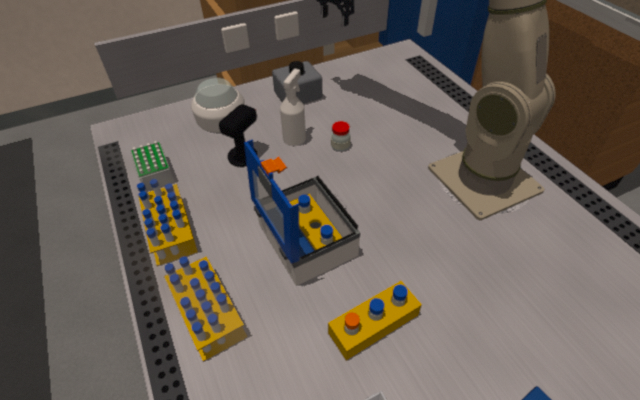

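View pics/top0.png

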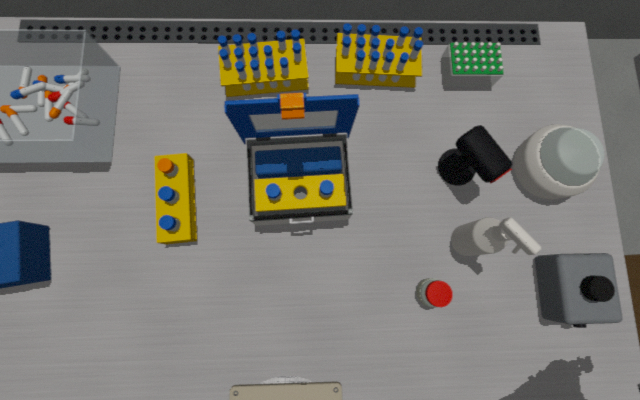

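View pics/wrist0.png

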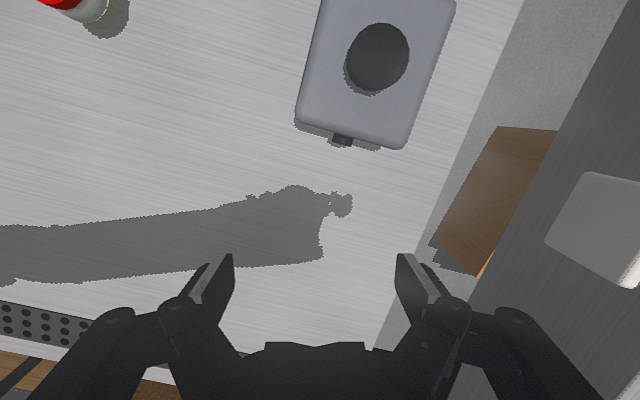

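The top view shows the orange cap at about (164,165) in the rack, on the left of the picture. The box hole is at (300,191) between blue caps at (273,191) and (326,188), and the lid is open with its latch at (292,105). In the scene view the orange cap is at (352,320) and the hole at about (316,223).

```bash
cat > m.py <<'E'
from h import *
def load(n):
    d=np.load(f'pics/{n}0.npz'); return {k:d[k] for k in d}
def tri(c1,p1,c2,p2):
    A=[];b=[]
    for c,p in((c1,p1),(c2,p2)):
        d=c['Twc'][:3,:3]@np.array([(p[0]-c['cx'])/c['f'],(p[1]-c['cy'])/c['f'],1.]); d/=np.linalg.norm(d)
        M=np.eye(3)-np.outer(d,d);A.append(M);b.append(M@c['Twc'][:3,3])
    x,r,_,_=np.linalg.lstsq(np.vstack(A),np.hstack(b),rcond=None); return x,np.sqrt(r)
def masks(c):
    h=cv2.cvtColor(c['pixels'],cv2.COLOR_RGB2HSV); H,S,V=cv2.split(h)
    return dict(orange=(H>5)&(H<16)&(S>170)&(V>110),blue=(H>100)&(H<125)&(S>150)&(V>60),yellow=(H>18)&(H<30)&(S>150)&(V>80),red=((H<4)|(H>175))&(S>170))
if __name__=='__main__':
  for n in('top','scene'):
    c=load(n);P=cloud(c);print(n)
    for k,m in masks(c).items():
        N,L,st,ce=cv2.connectedComponentsWithStats(m.astype(np.uint8))
        for i in range(1,N):
            if st[i,4]<40: continue
            q=P[(L==i)&(c['range_z']>0)]
            if len(q)==0: continue
            if np.abs(q.mean(0)[:2]).max()>0.9: continue
            top=q[q[:,2]>np.percentile(q[:,2],95)-.004]
            print(k,st[i,4],ce[i].round(1),'mean',q.mean(0).round(3),'z95',np.percentile(q[:,2],95).round(3),'topmid',((top.min(0)+top.max(0))/2).round(3),'ext',np.ptp(top,axis=0).round(3))
E
python3 m.py
```

```text
top
orange 141 [292.5 113.9] mean [ 0.588 -0.03   0.284] z95 0.287 topmid [ 0.587 -0.03   0.286] ext [0.015 0.033 0.005]
blue 73 [346.7  28.1] mean [ 0.876 -0.142  0.098] z95 0.105 topmid [ 0.874 -0.144  0.104] ext [0.018 0.016 0.005]
blue 72 [361.1  28.8] mean [ 0.871 -0.174  0.102] z95 0.106 topmid [ 0.874 -0.175  0.104] ext [0.018 0.016 0.004]
blue 68 [375.2  29.5] mean [ 0.872 -0.206  0.099] z95 0.106 topmid [ 0.871 -0.206  0.104] ext [0.018 0.015 0.004]
blue 74 [403.7  31.1] mean [ 0.867 -0.27   0.1  ] z95 0.106 topmid [ 0.868 -0.271  0.104] ext [0.019 0.017 0.004]
blue 74 [417.8  31.6] mean [ 0.866 -0.302  0.101] z95 0.106 topmid [ 0.867 -0.302  0.104] ext [0.019 0.017 0.004]
blue 76 [295.1  34. ] mean [ 0.862 -0.027  0.095] z95 0.105 topmid [ 0.857 -0.028  0.104] ext [0.019 0.016 0.006]
blue 77 [280.5  35.3] mean [0.858 0.005 0.095] z95 0.105 topmid [0.855 0.005 0.104] ext [0.018 0.016 0.005]
blue 74 [251.5  37.7] mean [0.849 0.068 0.099] z95 0.105 topmid [0.849 0.067 0.103] ext [0.018 0.016 0.004]
blue 78 [237.2  38.9] mean [0.846 0.099 0.1  ] z95 0.106 topmid [0.846 0.099 0.
[... 5148 characters left out ...]
 [0.012 0.016 0.004]
blue 191 [536.1 395. ] mean [0.352 0.516 0.088] z95 0.09 topmid [0.356 0.519 0.089] ext [0.036 0.025 0.005]
yellow 1624 [171.6 230. ] mean [ 0.833 -0.178  0.042] z95 0.058 topmid [ 0.84  -0.216  0.076] ext [0.107 0.203 0.043]
yellow 892 [315.6 224.3] mean [ 0.514 -0.029  0.048] z95 0.051 topmid [ 0.537 -0.023  0.135] ext [0.124 0.21  0.177]
yellow 2403 [206.1 310.9] mean [0.819 0.076 0.05 ] z95 0.058 topmid [0.819 0.052 0.077] ext [0.117 0.208 0.045]
yellow 2780 [372.5 322.4] mean [0.518 0.253 0.039] z95 0.05 topmid [0.507 0.242 0.066] ext [0.195 0.086 0.04 ]
red 188 [340.3 127.8] mean [ 0.297 -0.308  0.071] z95 0.075 topmid [ 0.296 -0.311  0.074] ext [0.047 0.052 0.005]
```

Run:
```python
from h import *
T=tool();print(T.round(3)); print((np.linalg.inv(T)@cam('wrist')['Twc']).round(3))
def plan(p,jaw):
    # tool y down, z=jaw dir (deg)
    a=np.radians(jaw); z=np.array([np.cos(a),np.sin(a),0]);y=np.array([0,0,-1.]);x=np.cross(y,z)
    D=np.stack([x,y,z],1); r=R.from_matrix(T[:3,:3].T@D).as_rotvec()
    print(jaw,'camdir x',x,'shift',(T[:3,:3].T@(np.array(p)-T[:3,3])).round(4),'rot',r.round(4))
for j in (90,-90,0,180): plan([0.5,0.24,0.25],j)
```

```text
[[-0.963 -0.     0.269  0.168]
 [-0.269  0.001 -0.963 -0.602]
 [ 0.    -1.    -0.001  0.231]
 [ 0.     0.     0.     1.   ]]
[[-0.     0.952  0.307 -0.079]
 [-0.001 -0.307  0.952 -0.143]
 [ 1.     0.     0.001  0.   ]
 [ 0.     0.     0.     1.   ]]
90 camdir x [ 1.000000e+00 -6.123234e-17  0.000000e+00] shift [-0.5461 -0.0185 -0.7212] rot [ 3.0000e-04 -2.8688e+00 -1.5000e-03]
-90 camdir x [-1.000000e+00 -6.123234e-17 -0.000000e+00] shift [-0.5461 -0.0185 -0.7212] rot [1.000e-03 2.728e-01 2.000e-04]
0 camdir x [ 0. -1.  0.] shift [-0.5461 -0.0185 -0.7212] rot [ 9.000e-04 -1.298e+00 -6.000e-04]
180 camdir x [1.2246468e-16 1.0000000e+00 0.0000000e+00] shift [-0.5461 -0.0185 -0.7212] rot [7.0000e-04 1.8436e+00 1.0000e-03]
```

send_rows(
  motion=[
    [100,0,-0.04,0,0,-0.12,0],
    [100,0,-0.08,0,0,-0.24,0],
    [100,0,-0.12,0,0,-0.36,0],
    [100,-0.08,-0.15,-0.06,0,-0.48,0],
    [100,-0.38,-0.17,-0.31,0,-1.4,0],
    [100,-0.38,-0.17,-0.31,0,-1.4,0],
    [100,-0.38,-0.17,-0.31,0,-1.4,0],
    [100,-0.38,-0.17,-0.31,0,-1.4,0],
    [100,-0.38,-0.17,-0.31,0,-1.4,0],
    [100,-0.38,-0.17,-0.31,0,-1.4,0],
  ],
)

```text
clock: 1.03
position: [0.3361, -0.3641, 0.3845]
ee_rot: [0.484, -0.515, 0.515, -0.484]
ft_force: [0.3, -1.2, 0.6]
grip_width: 0.997
```

```bash
cat > plan.py <<'E'
import sys
from h import *
def plan(p,jaw):
    T=tool()
    a=np.radians(jaw); z=np.array([np.cos(a),np.sin(a),0]);y=np.array([0,0,-1.]);x=np.cross(y,z)
    D=np.stack([x,y,z],1); r=R.from_matrix(T[:3,:3].T@D).as_rotvec()
    print('pos',T[:3,3].round(4),'jaw',T[:3,2].round(3),'shift',(T[:3,:3].T@(np.array(p)-T[:3,3])).round(4),'rot',r.round(4))
if __name__=='__main__':
    a=list(map(float,sys.argv[1:])); plan(a[:3],a[3]); o=get_obs(); print(o['joint_pos'].round(2),o['ft_force'].round(2))
E
python3 plan.py 0.48 0.24 0.30 90
```

```text
pos [ 0.3361 -0.3641  0.3845] jaw [ 0.998 -0.062 -0.   ] shift [-0.6119  0.0842  0.1062] rot [ 5.0000e-04 -1.6328e+00  3.0000e-04]
[ 1.09  0.03 -0.37  1.5   0.01  1.61  0.67] [ 0.26 -1.17  0.59]
```

send_rows(
  motion=[
    [100,-0.61,0.02,0.105,0,-1.63,0],
    [100,-0.61,0.02,0.105,0,-1.63,0],
    [100,-0.61,0.02,0.105,0,-1.63,0],
    [100,-0.61,0.02,0.105,0,-1.63,0],
    [100,-0.61,0.02,0.105,0,-1.63,0],
    [100,-0.61,0.03,0.105,0,-1.63,0],
    [100,-0.61,0.05,0.105,0,-1.63,0],
    [100,-0.61,0.06,0.105,0,-1.63,0],
    [100,-0.61,0.08,0.105,0,-1.63,0],
    [100,-0.61,0.08,0.105,0,-1.63,0],
  ],
)

```text
clock: 1.87
position: [0.4331, 0.0384, 0.3476]
ee_rot: [0.694, -0.134, 0.135, -0.694]
ft_force: [1.4, -0.8, -0.3]
grip_width: 1.0
```

```bash
python3 plan.py 0.49 0.24 0.26 90
```

```text
pos [0.4331 0.0384 0.3476] jaw [ 0.373  0.928 -0.   ] shift [-0.0226  0.0874  0.2083] rot [ 0.0007 -0.3827  0.0013]
[ 0.7  -0.13 -0.79  1.69 -0.09  1.54  1.1 ] [ 1.4  -0.82 -0.28]
```

send_rows(
  motion=[
    [100,-0.022,0.087,0.21,0,-0.38,0],
    [100,-0.022,0.087,0.21,0,-0.38,0],
    [100,-0.022,0.087,0.21,0,-0.38,0],
    [100,-0.022,0.087,0.21,0,-0.38,0],
    [100,-0.022,0.087,0.21,0,-0.38,0],
    [100,-0.022,0.087,0.21,0,-0.38,0],
    [100,-0.022,0.087,0.21,0,-0.38,0],
    [100,-0.022,0.087,0.21,0,-0.38,0],
  ],
)

```text
clock: 2.53
position: [0.4919, 0.2398, 0.2598]
ee_rot: [-0.707, 0.003, -0.001, 0.707]
ft_force: [-0.4, 0.2, 0.2]
grip_width: 0.998
```

Run:
```python
from h import *
c=cam('wrist','w1'); np.savez('pics/wrist10.npz',**{k:c[k] for k in ['pixels','range_z','cx','cy','f','Twc']})
print(get_obs()['position'])
```

```text
[0.49235551 0.23868042 0.26044664]
```

View pics/w1.png

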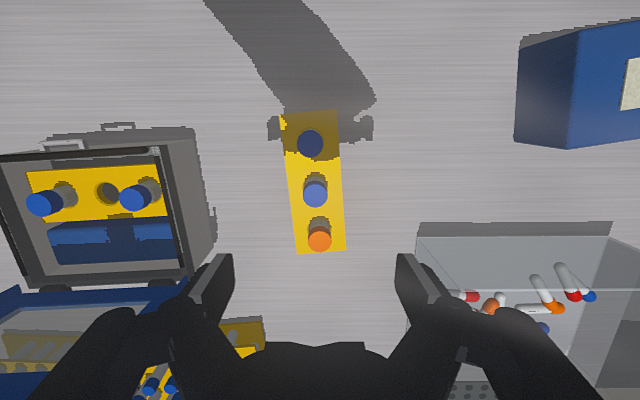

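The wrist view shows the orange cap at (319,240), the blue rack caps at (315,193) and (310,143), the box hole at (108,193), and the lid edge at lower left.

Run:
```python
from m import *
w=load('wrist1');t=load('top');s=load('scene')
P=cloud(w)
for k,m in masks(w).items():
    if k not in('orange','blue'):continue
    N,L,st,ce=cv2.connectedComponentsWithStats(m.astype(np.uint8))
    for i in range(1,N):
        if st[i,4]<60 or st[i,4]>3000: continue
        q=P[(L==i)&(w['range_z']>0)]
        top=q[q[:,2]>np.percentile(q[:,2],90)-.003]
        if len(q): print(k,st[i,4],ce[i].round(1),'z',np.percentile(q[:,2],[50,90,97]).round(3),'topmid',((top.min(0)+top.max(0))/2).round(4),'ext',np.ptp(top,axis=0).round(3))
# triangulate tops: project cap-top pixels (range z>0.084) centroids per view
def topc(c,col,lo):
    P=cloud(c);m=masks(c)[col]&(P[...,2]>.083)&(P[...,2]<.095)&(np.linalg.norm(P[...,:2]-np.array(lo),axis=-1)<.025)
    v,u=np.nonzero(m); (x,y),(a,b),g=cv2.fitEllipse(cv2.convexHull(np.stack([u,v],1).astype(np.int32))); return np.array([x,y])
for nm,col,lo in(('orange','orange',(.566,.245)),('b1','blue',(.506,.24)),('b2','blue',(.447,.235)),('p2','blue',(.512,.022)),('p1','blue',(.514,-.09))):
    r={}
    for n,c in(('w',w),('t',t),('s',s)):
        try:r[n]=topc(c,col,lo)
        except Exception as e: print(nm,n,'none'); continue
        print(nm,n,r[n].round(1),pt(c,*r[n],plane=.088).round(4))
    C=dict(w=w,t=t,s=s)
    for a,b in('wt','ws','ts'):
        if a in r and b in r: x,e=tri(C[a],r[a],C[b],r[b]); print('  tri',a+b,x.round(4),e.round(4))
```

```text
orange 379 [319.3 241. ] z [0.089 0.089 0.09 ] topmid [0.5669 0.245  0.0887] ext [0.028 0.027 0.003]
orange 183 [554.5 306.9] z [0.031 0.034 0.034] topmid [0.7117 0.6219 0.0326] ext [0.026 0.027 0.004]
orange 93 [492.7 307.6] z [0.044 0.045 0.046] topmid [0.7055 0.5136 0.0443] ext [0.02  0.016 0.004]
blue 440 [131.1 199.1] z [0.089 0.09  0.09 ] topmid [0.5105 0.0226 0.0886] ext [0.028 0.029 0.004]
blue 486 [ 39.2 204. ] z [0.089 0.09  0.09 ] topmid [ 0.5173 -0.0886  0.0889] ext [0.029 0.03  0.004]
blue 498 [152.8 232. ] z [0.059 0.06  0.06 ] topmid [0.567  0.0213 0.0587] ext [0.024 0.05  0.004]
blue 810 [ 77.  236.4] z [0.059 0.06  0.06 ] topmid [ 0.5731 -0.0808  0.0587] ext [0.025 0.084 0.004]
blue 2091 [111.6 296.1] z [0.121 0.135 0.15 ] topmid [ 0.6148 -0.0139  0.151 ] ext [0.025 0.191 0.038]
blue 102 [589.6 296.5] z [0.037 0.038 0.039] topmid [0.6895 0.6661 0.0375] ext [0.017 0.017 0.004]
blue 995 [ 19.  384.5] z [0.239 0.25  0.252] topmid [0.614  0.0145 0.2502] ext [0.004 0.026 0.007]
blue 152 [170.2 386.1] z [0.105 0.106 0.107] topmid [0.7897 0.0313 0.1055] ext [0.017 0.018 0.0
[... 457 characters left out ...]
  0.088 ]
  tri ts [0.5061 0.2402 0.0799] [0.0006]
b2 w none
b2 t [166.7 222.1] [0.4451 0.2308 0.088 ]
b2 s [400.  291.3] [0.4496 0.2388 0.088 ]
  tri ts [0.4461 0.2346 0.0789] [0.0006]
p2 w [131.3 199.1] [0.5108 0.0226 0.088 ]
p2 t [272.8 190.3] [0.5081 0.0201 0.088 ]
p2 s [326.1 230.3] [0.5131 0.0281 0.088 ]
  tri wt [0.5103 0.0206 0.085 ] [0.002]
  tri ws [0.5115 0.0228 0.0844] [0.0031]
  tri ts [0.51   0.0212 0.0785] [0.0004]
p1 w [ 39.5 204.8] [ 0.5174 -0.0884  0.088 ]
p1 t [326.2 186.9] [ 0.5143 -0.09    0.088 ]
p1 s [303.7 198.9] [ 0.5182 -0.0842  0.088 ]
  tri wt [ 0.5163 -0.09    0.0863] [0.0022]
  tri ws [ 0.5174 -0.0864  0.0878] [0.0022]
  tri ts [ 0.5158 -0.0903  0.0809] [0.0002]
```

send_rows(
  motion=[
    [80,0.035,0.03,0.003,0,0,0],
    [80,0.0745,0.07,0.006,0,0,0],
    [80,0.0745,0.1,0.006,0,0,0],
    [80,0.0745,0.1,0.006,0,0,0],
    [80,0.0745,0.1,0.006,0,0,0],
  ],
)

```text
clock: 3.0
position: [0.5668, 0.2419, 0.159]
ee_rot: [0.708, -0.005, 0.003, -0.706]
ft_force: [-0.2, 0.4, 0.6]
grip_width: 0.801
```

```bash
python3 plan.py 0.567 0.245 0.058 90
python3 - <<'E'
from m import *
w=cam('wrist','w2');P=cloud(w)
m=masks(w)['orange']&(np.abs(P[...,2]-.088)<.006)
q=P[m]; print(m.sum(),((q.min(0)+q.max(0))/2).round(4),np.ptp(q,axis=0).round(3),np.median(q[:,2]))
v,u=np.nonzero(m);e=cv2.fitEllipse(cv2.convexHull(np.stack([u,v],1).astype(np.int32)));print(e,pt(w,*e[0],plane=.088))
E
```

```text
pos [0.5668 0.2419 0.159 ] jaw [ 0.011  1.    -0.002] shift [0.0005 0.101  0.0033] rot [ 0.0017 -0.0113 -0.0033]
[ 0.2   0.52 -0.92  1.54  0.42  1.29  0.79] [-0.22  0.45  0.56]
322 [0.574  0.2452 0.0886] [0.014 0.028 0.004] 0.08853603181926219
((319.168212890625, 212.66928100585938), (32.38911819458008, 34.3086051940918), 89.36914825439453) [0.5670861  0.24534843 0.088     ]
```

View pics/w2.png

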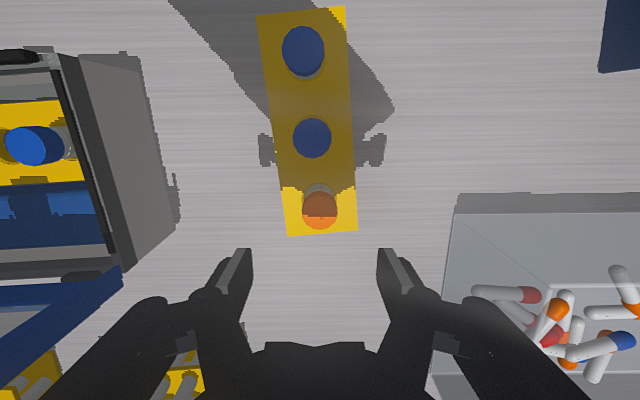

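The orange cap at (319,210) is centred between the fingers, half of it in shadow. Both wrist positions agree on (0.567, 0.245), so I descend and grip.

send_rows(
  motion=[
    [80,0,0.03,0.0035,0,-0.011,0],
    [80,0,0.06,0.0035,0,-0.011,0],
    [80,0,0.09,0.0035,0,-0.011,0],
    [80,0,0.101,0.0035,0,-0.011,0],
    [80,0,0.101,0.0035,0,-0.011,0],
    [80,0,0.101,0.0035,0,-0.011,0],
  ],
)

```text
clock: 3.55
position: [0.5679, 0.2481, 0.0622]
ee_rot: [-0.707, -0.002, -0.0, 0.707]
ft_force: [-0.6, 0.6, 0.3]
grip_width: 0.797
```

send_rows(
  motion=[
    [0,0,0,0,0,0,0],
    [0,0,0,0,0,0,0],
    [0,0,0,0,0,0,0],
    [0,0,0,0,0,0,0],
    [0,0,0,0,0,0,0],
    [0,0,0,0,0,0,0],
  ],
  squeeze=30,
)

```text
clock: 4.05
position: [0.5681, 0.2479, 0.0612]
ee_rot: [-0.707, -0.001, -0.0, 0.707]
ft_force: [-0.4, -0.3, 7.2]
grip_width: 0.335
```

```bash
python3 plan.py 0.567 0.245 0.058 90
```

```text
pos [0.5681 0.2479 0.0612] jaw [-0.002  1.     0.   ] shift [-0.0011  0.0032 -0.0029] rot [-0.0003  0.0019  0.0023]
[ 0.16  0.63 -0.86  1.62  0.51  1.13  0.74] [-0.36 -0.34  7.22]
```

send_rows(
  motion=[
    [0,0,-0.02,0,0,0,0],
    [0,0,-0.05,0,0,0,0],
    [0,0,-0.09,0,0,0,0],
    [0,0,-0.12,0,0,0,0],
    [0,0,-0.13,0,0,0,0],
    [0,0,-0.13,0,0,0,0],
  ],
)

```text
clock: 4.55
position: [0.5682, 0.2488, 0.1931]
ee_rot: [-0.706, -0.003, -0.001, 0.708]
ft_force: [0.4, 0.1, -1.2]
grip_width: 0.343
```

```bash
python3 plan.py 0.514 -0.033 0.19 3.4
python3 - <<'E'
from h import *
cam('wrist','w3')
E
```

```text
pos [0.5682 0.2488 0.1931] jaw [-0.002  1.     0.002] shift [-0.0548  0.0023 -0.2817] rot [-0.0052  1.5136  0.0026]
[ 0.2   0.5  -0.93  1.49  0.41  1.35  0.81] [ 0.4   0.14 -1.25]
```

View pics/w3.png

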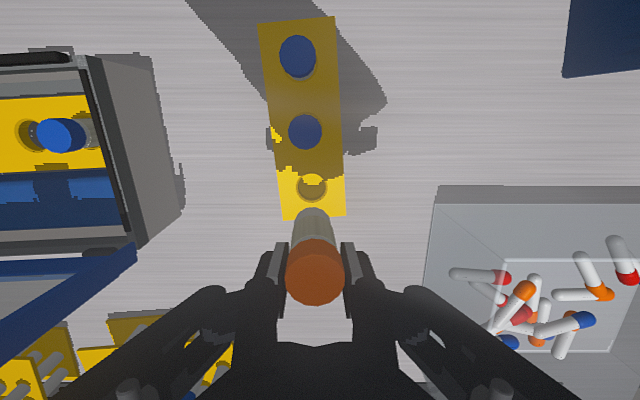

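The orange tube hangs upright between the pads, with its cap at (315,270), and its rack hole is empty. Next I carry it over the box.

send_rows(
  motion=[
    [0,-0.03,0,0,0,0.12,0],
    [0,-0.055,0,-0.02,0,0.24,0],
    [0,-0.07,0,-0.06,0,0.36,0],
    [0,-0.07,0,-0.1,0,0.48,0],
    [0,-0.07,0,-0.14,0,0.6,0],
    [0,-0.07,0,-0.18,0,0.72,0],
    [0,-0.07,0,-0.22,0,0.84,0],
    [0,-0.07,0,-0.26,0,0.96,0],
    [0,-0.065,0,-0.28,0,1.08,0],
    [0,-0.06,0,-0.282,0,1.2,0],
  ],
)

```text
clock: 5.43
position: [0.5064, -0.0407, 0.1876]
ee_rot: [0.582, -0.403, 0.402, -0.58]
ft_force: [-0.1, -0.5, -0.1]
grip_width: 0.342
```

```bash
python3 plan.py 0.514 -0.033 0.19 3.4
```

```text
pos [ 0.5064 -0.0407  0.1876] jaw [ 0.936  0.351 -0.004] shift [-0.0046 -0.0025  0.0098] rot [0.0035 0.2996 0.001 ]
[ 0.64  0.17 -0.71  1.79  0.12  1.23  0.26] [-0.11 -0.45 -0.1 ]
```

send_rows(
  motion=[
    [0,-0.004,-0.002,0.007,0,0.12,0],
    [0,-0.004,-0.002,0.007,0,0.24,0],
    [0,-0.004,-0.002,0.007,0,0.3,0],
    [0,-0.004,-0.002,0.007,0,0.3,0],
    [0,-0.004,-0.002,0.007,0,0.3,0],
  ],
)

```text
clock: 5.85
position: [0.512, -0.0283, 0.1902]
ee_rot: [0.519, -0.481, 0.48, -0.518]
ft_force: [-0.4, -0.7, -0.7]
grip_width: 0.336
```

```bash
python3 plan.py 0.514 -0.033 0.19 3.4
python3 - <<'E'
from m import *
for n,f in(('wrist','w4'),('top','t4')):
  w=cam(n,f);P=cloud(w)
  for k in('orange','blue'):
    N,L,st,ce=cv2.connectedComponentsWithStats((masks(w)[k]&(P[...,2]>.07)&(P[...,2]<.25)).astype(np.uint8))
    for i in range(1,N):
        if not 60<st[i,4]<4000: continue
        q=P[(L==i)]; top=q[q[:,2]>np.percentile(q[:,2],90)-.003]
        if abs(q[:,1].mean())<.15 and q[:,0].mean()<.6: print(n,k,st[i],ce[i].round(1),((top.min(0)+top.max(0))/2).round(4),np.ptp(top,axis=0).round(3))
print(get_obs()['position'])
E
```

```text
pos [ 0.512  -0.0283  0.1902] jaw [ 0.997  0.075 -0.002] shift [0.0049 0.0002 0.0016] rot [ 0.0021  0.0158 -0.0003]
[ 0.6   0.18 -0.69  1.78  0.12  1.23 -0.05] [-0.37 -0.68 -0.71]
wrist orange [ 285  239   60   67 3193] [314.3 272.6] [ 0.5124 -0.027   0.2176] [0.029 0.029 0.005]
[ 0.5122854  -0.02824513  0.19077939]
```

View pics/w4.png

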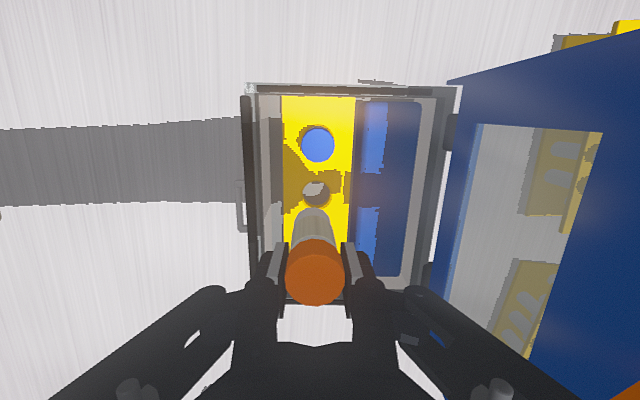

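View pics/t4.png

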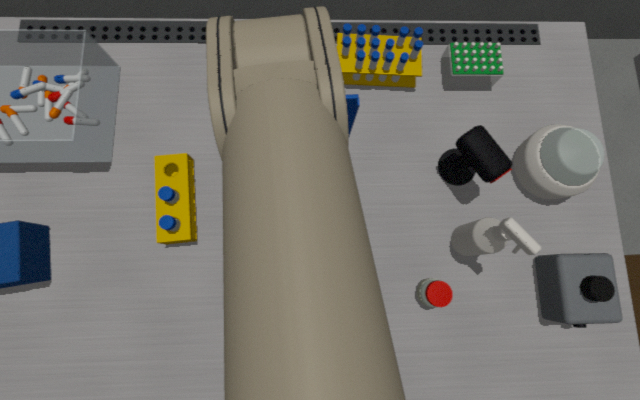

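Run:
```python
from m import *
w=cam('wrist');P=cloud(w)
np.savez('pics/w40.npz',**{k:w[k] for k in ['pixels','range_z','cx','cy','f','Twc']})
z=P[...,2]
print(get_obs()['position'])
roi=np.zeros((400,640),bool);roi[110:180,290:350]=1
m=roi&(z>.08)&(z<.1); v,u=np.nonzero(m);e=cv2.fitEllipse(cv2.convexHull(np.stack([u,v],1).astype(np.int32)));print('p2',e,pt(w,*e[0],plane=.088),P[m].min(0),P[m].max(0))
roi[:]=0;roi[165:225,290:345]=1
plate=P[130:180,285:295];print('plate z',np.median(P[100:200,284:292,2]),np.median(P[100:120,300:340,2]))
m=roi&(z<.042); v,u=np.nonzero(m);print('hole px',len(u),u.min(),u.max(),v.min(),v.max()); print('edges x',[pt(w,a,192,plane=.05).round(4) for a in(u.min(),u.max())],'top edge',pt(w,(u.min()+u.max())/2,v.min(),plane=.05).round(4))
s=cam('scene','s4')
```

```text
[ 0.51242242 -0.02823359  0.1910307 ]
p2 ((317.259521484375, 144.7854461669922), (33.41807174682617, 34.3482666015625), 174.16424560546875) [0.51139381 0.02242211 0.088     ] [0.49714413 0.00796351 0.08116824] [0.52619756 0.03661319 0.09120299]
plate z 0.050524786935981864 0.05050671295216233
hole px 529 302 329 181 205
edges x [array([ 0.4999, -0.0323,  0.05  ]), array([ 0.5284, -0.0301,  0.05  ])] top edge [ 0.5132 -0.0192  0.05  ]
```

View pics/s4.png

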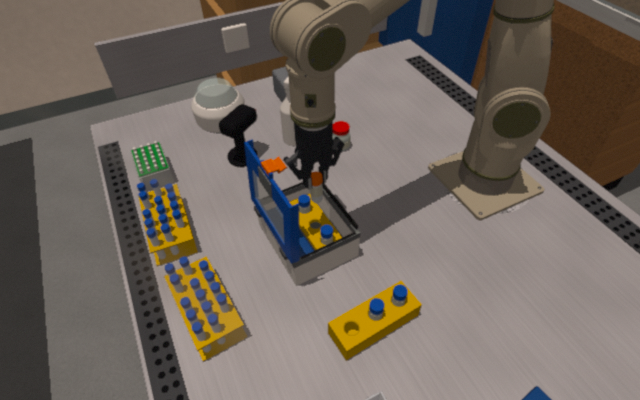

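Run:
```python
from m import *
s=cam('scene');P=cloud(s); 
d=P-np.array([.512,-.028,.191])
m=(np.linalg.norm(d[...,:2],axis=-1)<.14)&(d[...,2]>.05)&(s['range_z']>0)
for lo in np.arange(.05,.40,.03):
    k=m&(d[...,2]>lo)&(d[...,2]<lo+.03)
    if k.sum(): print(round(lo+.191-.13,3),k.sum(),'x',d[k][:,0].min().round(3),d[k][:,0].max().round(3),'y',d[k][:,1].min().round(3),d[k][:,1].max().round(3))
# latch/lid points
k=masks(s)['orange']&(P[...,2]>.2);print(P[k].min(0).round(3),P[k].max(0).round(3))
```

```text
0.111 809 x -0.061 0.116 y -0.08 0.109
0.141 1150 x -0.067 0.114 y -0.088 0.11
0.171 242 x -0.041 0.041 y -0.007 0.041
0.201 483 x -0.032 0.038 y -0.012 0.04
0.231 437 x -0.036 0.043 y -0.014 0.046
0.261 644 x -0.04 0.043 y -0.017 0.045
0.291 642 x -0.032 0.041 y -0.011 0.05
0.321 633 x -0.031 0.044 y -0.012 0.046
0.351 843 x -0.075 0.05 y -0.038 0.056
0.381 1583 x -0.132 0.055 y -0.039 0.058
0.411 2470 x -0.139 0.054 y -0.042 0.057
0.441 1978 x -0.135 0.038 y -0.044 0.053
[ 0.581 -0.046  0.278] [0.791 0.589 0.879]
```

send_rows(
  motion=[
    [0,0.0065,0,0.0015,0,0.015,0],
    [0,0.0065,0.03,0.0015,0,0.015,0],
    [0,0.0065,0.055,0.0015,0,0.015,0],
    [0,0.0065,0.07,0.0015,0,0.015,0],
    [0,0.0065,0.07,0.0015,0,0.015,0],
    [0,0.0065,0.07,0.0015,0,0.015,0],
  ],
)

```text
clock: 6.6
position: [0.5145, -0.0348, 0.1215]
ee_rot: [0.514, -0.486, 0.485, -0.514]
ft_force: [-0.1, -0.2, 0.9]
grip_width: 0.339
```

```bash
python3 plan.py 0.5143 -0.0345 0.065 3.4
python3 - <<'E'
from m import *
w=cam('wrist','w5');P=cloud(w);m=masks(w)['orange']&(P[...,2]>.12);q=P[m];q=q[q[:,2]>np.percentile(q[:,2],90)-.003];print((q.min(0)+q.max(0))/2,np.ptp(q,axis=0));print(get_obs()['position'])
E
```

```text
pos [ 0.5145 -0.0348  0.1215] jaw [ 0.998  0.058 -0.001] shift [-0.0003  0.0565 -0.0002] rot [ 0.0011 -0.0017 -0.0004]
[ 0.58  0.26 -0.68  1.85  0.18  1.1  -0.1 ] [-0.05 -0.18  0.93]
[ 0.51494869 -0.00216937  0.20555277] [0.02886159 0.09154343 0.11802045]
[ 0.51522958 -0.03469111  0.12241344]
```

View pics/w5.png

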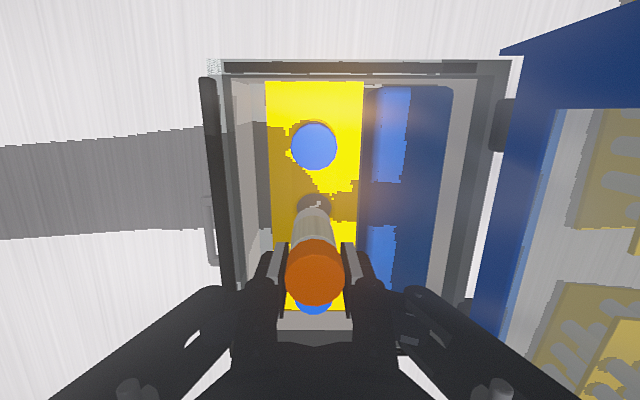

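The tube's lower end at (313,215) lines up with the hole at (315,203), so I lower it and watch the force.

send_rows(
  motion=[
    [0,0,0.01,0,0,0,0],
    [0,0,0.02,0,0,0,0],
    [0,0,0.025,0,0,0,0],
    [0,0,0.03,0,0,0,0],
  ],
)

```text
clock: 6.98
position: [0.5145, -0.0345, 0.0909]
ee_rot: [0.514, -0.485, 0.485, -0.514]
ft_force: [0.0, -0.8, -0.4]
grip_width: 0.341
```

Bottom is now about 12 mm below the plate top with no contact force. I continue down.

send_rows(
  motion=[
    [0,0,0.01,0,0,0,0],
    [0,0,0.018,0,0,0,0],
    [0,0,0.025,0,0,0,0],
    [0,0,0.0285,0,0,0,0],
    [0,0,0.0285,0,0,0,0],
  ],
)

```text
clock: 7.4
position: [0.5141, -0.0344, 0.062]
ee_rot: [0.515, -0.486, 0.485, -0.514]
ft_force: [-1.2, 0.1, 0.0]
grip_width: 0.338
```

send_rows(
  motion=[
    [48,0,0,0,0,0,0],
    [50,0,0,0,0,0,0],
    [52,0,0,0,0,0,0],
    [52,0,0,0,0,0,0],
  ],
)

```text
clock: 7.73
position: [0.515, -0.0345, 0.0635]
ee_rot: [-0.514, 0.485, -0.486, 0.514]
ft_force: [1.3, -0.2, 1.0]
grip_width: 0.519
```

send_rows(
  motion=[
    [52,0,-0.015,0,0,0,0],
    [52,0,-0.04,0,0,0,0],
    [52,0,-0.07,0,0,0,0],
    [52,0,-0.1,0,0,0,0],
    [52,-0.03,-0.13,-0.01,0,0,0],
    [52,-0.04,-0.14,-0.02,0,0,0],
    [52,-0.04,-0.14,-0.02,0,0,0],
  ],
)

```text
clock: 8.32
position: [0.4928, 0.0076, 0.2067]
ee_rot: [-0.514, 0.483, -0.486, 0.516]
ft_force: [0.5, 0.8, -0.5]
grip_width: 0.517
```

```bash
python3 plan.py 0.66 -0.03 0.40 90
python3 - <<'E'
from m import *
w=cam('wrist','w6');P=cloud(w);np.savez('pics/w60.npz',**{k:w[k] for k in ['pixels','range_z','cx','cy','f','Twc']})
m=masks(w)['orange']&(P[...,2]<.12);q=P[m];q=q[q[:,2]>np.percentile(q[:,2],90)-.003];print((q.min(0)+q.max(0))/2,np.ptp(q,axis=0))
E
```

```text
pos [0.4928 0.0076 0.2067] jaw [0.998 0.062 0.005] shift [ 0.0481 -0.1924  0.1656] rot [-0.0033 -1.5086  0.0048]
[ 0.58  0.11 -0.73  1.81  0.08  1.25 -0.1 ] [ 0.47  0.85 -0.52]
[ 0.51325344 -0.02851429  0.0870157 ] [0.02646072 0.01885517 0.00409619]
```

View pics/w6.png

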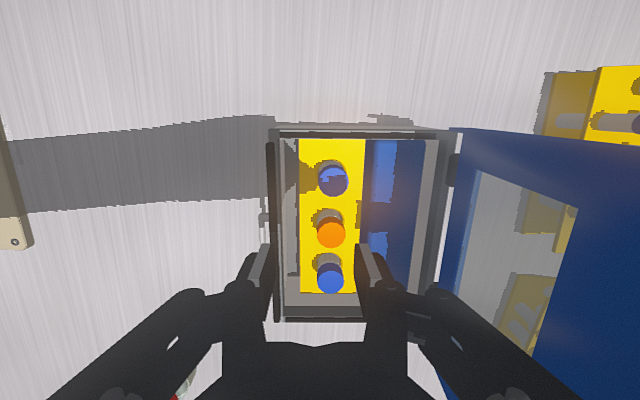

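The orange tube stands in the middle hole with its cap at (331,233) and top at 0.087 m, between the two blue caps. The lid is still open. Next I locate the lid.

Run:
```python
from m import *
yaw=np.radians(3.4);X=np.array([np.cos(yaw),np.sin(yaw),0]);Y=np.array([-np.sin(yaw),np.cos(yaw),0]);S=np.array([.5144,-.0338,0])
d=np.load('pics/w60.npz');w={k:d[k] for k in d}
for n,c in(('top',load('top')),('scene',load('scene')),('w6',w)):
    P=cloud(c);q=P[masks(c)['blue']&(P[...,2]>.11)&(P[...,2]<.33)&(abs(P[...,0]-.61)<.08)&(abs(P[...,1]+.03)<.14)]-S
    a=np.stack([q@X,q@Y,q[:,2]],1)
    for zl in np.arange(.11,.29,.03):
        k=(a[:,2]>zl)&(a[:,2]<zl+.03)
        if k.sum()>10: print(n,zl.round(2),k.sum(),'x pct5/50/95',np.percentile(a[k,0],[5,50,95]).round(4),'y',a[k,1].min().round(3),a[k,1].max().round(3))
    print(' zmax',np.percentile(a[:,2],99.5))
    o=P[masks(c)['orange']&(P[...,2]>.2)&(P[...,2]<.33)&(abs(P[...,0]-.6)<.08)]-S
    if len(o): print(' latch',(o@X).min().round(3),(o@X).max().round(3),(o@Y).min().round(3),(o@Y).max().round(3),o[:,2].min().round(3),o[:,2].max().round(3))
```

```text
top 0.11 455 x pct5/50/95 [0.1062 0.1076 0.1088] y -0.108 0.106
top 0.14 180 x pct5/50/95 [0.0965 0.1057 0.1069] y -0.108 0.106
top 0.17 204 x pct5/50/95 [0.0937 0.1041 0.1054] y -0.108 0.106
top 0.2 232 x pct5/50/95 [0.0934 0.1026 0.104 ] y -0.108 0.106
top 0.23 724 x pct5/50/95 [0.0987 0.1012 0.1023] y -0.108 0.106
top 0.26 816 x pct5/50/95 [0.0984 0.1006 0.1055] y -0.108 0.107
 zmax 0.2805695956634754
 latch 0.065 0.108 -0.019 0.016 0.278 0.291
scene 0.11 312 x pct5/50/95 [0.1012 0.1149 0.1162] y -0.101 0.112
scene 0.14 164 x pct5/50/95 [0.0962 0.1125 0.1146] y -0.105 0.112
scene 0.17 177 x pct5/50/95 [0.0952 0.1109 0.1132] y -0.103 0.112
scene 0.2 198 x pct5/50/95 [0.0962 0.1094 0.1115] y -0.104 0.112
scene 0.23 366 x pct5/50/95 [0.0954 0.1086 0.1099] y -0.107 0.112
scene 0.26 415 x pct5/50/95 [0.0942 0.106  0.1082] y -0.106 0.112
 zmax 0.28022655466837965
 latch 0.067 0.107 -0.018 0.022 0.279 0.29
w6 0.11 267 x pct5/50/95 [0.1086 0.1092 0.11  ] y -0.035 0.02
w6 0.14 62 x pct5/50/95 [0.0943 0.0953 0.0976] y -0.109 -0.106
w6 0.17 111 x pct5/50/95 [0.0938 0.0968 0.1005] y -0.109 -0.105
w6 0.2 435 x pct5/50/95 [0.1034 0.1043 0.1053] y -0.011 0.072
w6 0.23 11151 x pct5/50/95 [0.102  0.1032 0.1044] y -0.009 0.089
w6 0.26 3141 x pct5/50/95 [0.1011 0.1023 0.1034] y 0.0 0.062
 zmax 0.27269026004679275
```

send_rows(
  motion=[
    [30,0,-0.035,0,0,-0.12,0],
    [0,0,-0.07,0,0,-0.24,0],
    [0,0,-0.105,0,0,-0.36,0],
    [0,0,-0.14,0,0,-0.48,0],
    [0,0.01,-0.16,0.02,0,-0.6,0],
    [0,0.02,-0.16,0.05,0,-0.72,0],
    [0,0.03,-0.16,0.08,0,-0.84,0],
    [0,0.043,-0.16,0.11,0,-0.96,0],
    [0,0.043,-0.16,0.14,0,-1.08,0],
    [0,0.043,-0.16,0.17,0,-1.2,0],
  ],
)

```text
clock: 9.2
position: [0.6664, -0.0316, 0.3609]
ee_rot: [0.699, -0.11, 0.109, -0.698]
ft_force: [0.2, -0.4, 0.8]
grip_width: -0.002
```

```bash
python3 plan.py 0.679 -0.024 0.36 93.4
```

```text
pos [ 0.6664 -0.0316  0.3609] jaw [ 0.306  0.952 -0.002] shift [0.0097 0.0009 0.0111] rot [ 0.0014 -0.3705 -0.002 ]
[ 0.45  0.51 -0.77  1.06  0.35  1.7   1.04] [ 0.15 -0.42  0.8 ]
```

send_rows(
  motion=[
    [0,0.009,0,0.01,0,-0.12,0],
    [0,0.009,0,0.01,0,-0.24,0],
    [0,0.009,0,0.01,0,-0.36,0],
    [0,0.009,0,0.01,0,-0.37,0],
    [0,0.009,0,0.01,0,-0.37,0],
    [0,0.009,0,0.01,0,-0.37,0],
  ],
)

```text
clock: 9.7
position: [0.6763, -0.0228, 0.3624]
ee_rot: [0.707, 0.018, -0.019, -0.707]
ft_force: [-0.7, 0.4, 1.4]
grip_width: -0.001
```

```bash
cat > bx.py <<'E'
from h import *
yaw=np.radians(3.4);X=np.array([np.cos(yaw),np.sin(yaw),0]);Y=np.array([-np.sin(yaw),np.cos(yaw),0]);S=np.array([.5144,-.0338,0])
def show():
    o=get_obs();p=o['position'];print('box xyz',(p-S)@X,(p-S)@Y,p[2],'F',o['ft_force'].round(2),'t',o['clock'],'j',o['joint_pos'].round(2),'jawdeg',np.degrees(np.arctan2(*tool()[:2,2][::-1])),'tooly',tool()[:3,1].round(3))
if __name__=='__main__': show()
E
python3 bx.py; python3 -c "
from h import *
cam('wrist','w7');cam('scene','s7')"
```

```text
box xyz 0.16227406120808024 0.0014159689003046556 0.36244645153475524 F [-0.73  0.36  1.38] t 9.7 j [ 0.45  0.54 -0.83  1.02  0.4   1.72  1.38] jawdeg 93.0062355165556 tooly [-0.001 -0.    -1.   ]
```

View pics/w7.png

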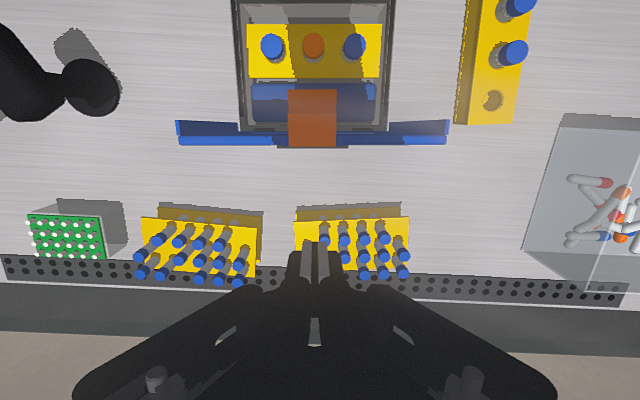

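View pics/s7.png

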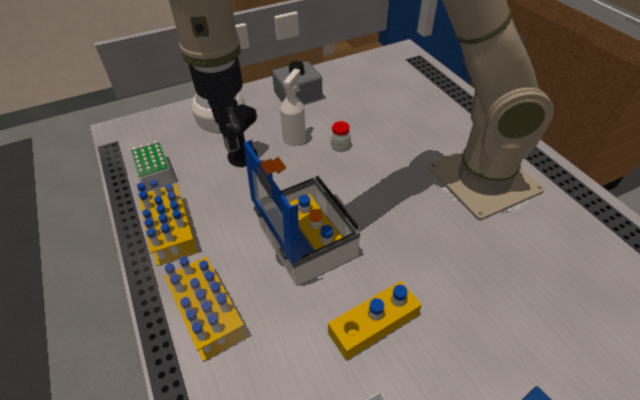

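The fingers at (315,262) are behind the lid, whose edge is at rows 125-147. I descend behind it.

send_rows(
  motion=[
    [0,0,0.03,0,0,0,0],
    [0,0,0.06,0,0,0,0],
    [0,0,0.09,0,0,0,0],
    [0,0,0.107,0,0,0,0],
    [0,-0.008,0.107,0,0,0,0],
    [0,-0.015,0.107,0,0,0,0],
    [0,-0.02,0.107,0,0,0,0],
    [0,-0.024,0.107,0,0,0,0],
    [0,-0.028,0.107,0,0,0,0],
    [0,-0.028,0.107,0,0,0,0],
  ],
)

```text
clock: 10.63
position: [0.6481, -0.0237, 0.257]
ee_rot: [0.707, 0.021, -0.02, -0.707]
ft_force: [-0.9, -1.0, 0.4]
grip_width: 0.002
```

```bash
python3 bx.py
python3 - <<'E'
import numpy as np
# arc table: TCP box pos vs theta, corner r=.155
for th in np.arange(1.525,0.1,-.075):
    x=.110-.155*np.cos(th)+.011*np.sin(th)+.011; z=.1+.155*np.sin(th)+.011*np.cos(th)
    print(round(th,3),round(x,4),round(z,4))
E
```

```text
box xyz 0.13401985212144646 0.002151453254080362 0.25702940845413047 F [-0.88 -1.05  0.42] t 10.6333 j [ 0.55  0.5  -0.85  1.32  0.37  1.48  1.36] jawdeg 93.25427134238083 tooly [ 0.001 -0.001 -1.   ]
1.525 0.1249 0.2553
1.45 0.1132 0.2552
1.375 0.1016 0.2542
1.3 0.0901 0.2523
1.225 0.0788 0.2496
1.15 0.0677 0.246
1.075 0.0569 0.2416
1.0 0.0465 0.2364
0.925 0.0365 0.2304
0.85 0.027 0.2237
0.775 0.018 0.2163
0.7 0.0095 0.2083
0.625 0.0017 0.1996
0.55 -0.0054 0.1904
0.475 -0.0118 0.1807
0.4 -0.0175 0.1705
0.325 -0.0224 0.1599
0.25 -0.0265 0.149
0.175 -0.0297 0.1378
```

send_rows(
  motion=[
    [0,-0.005,0.001,0,0,0,0],
    [0,-0.011,0.001,0,0,0,0],
    [0,-0.017,0.001,0,0,0,0],
    [0,-0.023,0.002,0,0,0,0],
    [0,-0.03,0.002,0,0,0,0],
    [0,-0.037,0.003,0,0,0,0],
    [0,-0.044,0.004,0,0,0,0],
    [0,-0.051,0.006,0,0,0,0],
    [0,-0.059,0.008,0,0,0,0],
    [0,-0.066,0.01,0,0,0,0],
  ],
)

```text
clock: 11.47
position: [0.5815, -0.0274, 0.2459]
ee_rot: [0.707, 0.02, -0.02, -0.707]
ft_force: [1.5, 0.5, -0.5]
grip_width: -0.002
```

```bash
python3 bx.py;  python3 -c "
from h import *
cam('scene','s8')"
```

```text
box xyz 0.06740719090364396 0.002388337948529713 0.2458732027563949 F [ 1.49  0.47 -0.51] t 11.4667 j [ 0.68  0.35 -0.89  1.52  0.28  1.4   1.4 ] jawdeg 93.27964930461819 tooly [-0. -0. -1.]
```

View pics/s8.png

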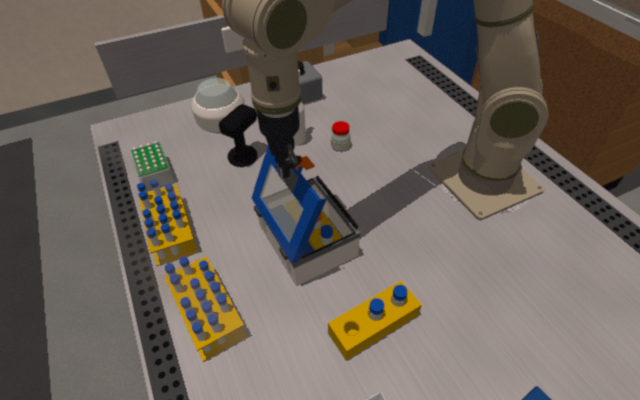

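The lid is folding forward with the fingers behind it. I continue along the arc.

send_rows(
  motion=[
    [0,-0.007,0.003,0,0,0,0],
    [0,-0.0142,0.006,0,0,0,0],
    [0,-0.0212,0.0096,0,0,0,0],
    [0,-0.028,0.0136,0,0,0,0],
    [0,-0.0345,0.0178,0,0,0,0],
    [0,-0.0407,0.0223,0,0,0,0],
    [0,-0.0467,0.0272,0,0,0,0],
    [0,-0.0525,0.0323,0,0,0,0],
    [0,-0.0582,0.0377,0,0,0,0],
    [0,-0.0635,0.0435,0,0,0,0],
  ],
)

```text
clock: 12.35
position: [0.5184, -0.0311, 0.202]
ee_rot: [0.707, 0.02, -0.02, -0.707]
ft_force: [-0.0, -0.1, 1.8]
grip_width: -0.0
```

```bash
python3 bx.py
```

```text
box xyz 0.004145391131037808 0.002468603316886079 0.2019936035581087 F [-0.04 -0.06  1.84] t 12.35 j [ 0.79  0.22 -0.92  1.74  0.19  1.27  1.46] jawdeg 93.27546600264425 tooly [-0. -0. -1.]
```

send_rows(
  motion=[
    [0,-0.0025,0.0024,0,0,0,0],
    [0,-0.006,0.007,0,0,0,0],
    [0,-0.0096,0.0116,0,0,0,0],
    [0,-0.0128,0.0164,0,0,0,0],
    [0,-0.016,0.0213,0,0,0,0],
    [0,-0.019,0.0264,0,0,0,0],
    [0,-0.0217,0.0315,0,0,0,0],
    [0,-0.0242,0.0368,0,0,0,0],
    [0,-0.0266,0.0421,0,0,0,0],
    [0,-0.029,0.0475,0,0,0,0],
  ],
)

```text
clock: 13.18
position: [0.4899, -0.0327, 0.1545]
ee_rot: [0.707, 0.02, -0.02, -0.707]
ft_force: [1.2, 0.0, -0.1]
grip_width: -0.002
```

```bash
python3 bx.py; python3 -c "
from h import *
cam('scene','s9');cam('wrist','w9')"
```

```text
box xyz -0.024399954717001168 0.0025481803624220287 0.15452351256128025 F [ 1.17  0.02 -0.13] t 13.1833 j [ 0.82  0.2  -0.92  1.87  0.17  1.16  1.47] jawdeg 93.27907270198922 tooly [ 0. -0. -1.]
```

View pics/w9.png

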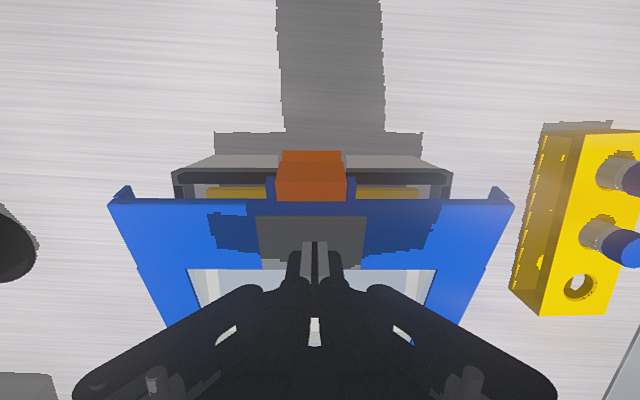

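View pics/s9.png

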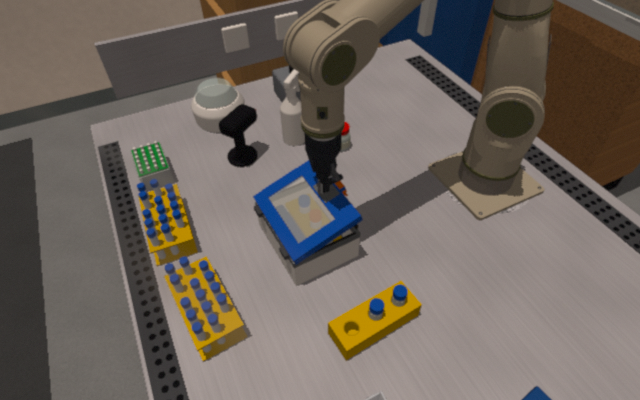

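The shut fingers at (315,255) are on the grey press pad (260-365, 215-268), and the orange latch at (311,175) is above the box front. From here I go slower.

send_rows(
  motion=[
    [0,-0.003,0.003,0,0,0,0],
    [0,-0.005,0.006,0,0,0,0],
    [0,-0.007,0.009,0,0,0,0],
    [0,-0.009,0.012,0,0,0,0],
    [0,-0.011,0.015,0,0,0,0],
    [0,-0.013,0.018,0,0,0,0],
  ],
)

```text
clock: 13.78
position: [0.4769, -0.0335, 0.1368]
ee_rot: [0.707, 0.02, -0.02, -0.707]
ft_force: [0.9, 0.4, -0.1]
grip_width: -0.002
```

```bash
python3 bx.py
```

```text
box xyz -0.03736675841259967 0.0025573029914524098 0.13683403081209922 F [ 0.89  0.39 -0.13] t 13.7833 j [ 0.83  0.19 -0.92  1.92  0.17  1.12  1.48] jawdeg 93.27624089760046 tooly [ 0. -0. -1.]
```

send_rows(
  motion=[
    [0,-0.001,0.002,0,0,0,0],
    [0,-0.002,0.004,0,0,0,0],
    [0,-0.0025,0.006,0,0,0,0],
    [0,-0.003,0.008,0,0,0,0],
  ],
)

```text
clock: 14.12
position: [0.4741, -0.0336, 0.1289]
ee_rot: [0.707, 0.02, -0.02, -0.707]
ft_force: [0.2, -0.1, 0.4]
grip_width: 0.0
```

```bash
python3 bx.py; python3 -c "
from h import *
w=cam('wrist','w10');P=cloud(w)
import numpy as np
print(P[235:262,270:285,2].mean(),P[225:262,345:360,2].mean(), P[250,275], P[205,200],P[205,420])"
```

```text
box xyz -0.04020679910702594 0.0025563266104058242 0.1289375018605489 F [ 0.16 -0.12  0.42] t 14.1167 j [ 0.83  0.19 -0.92  1.93  0.17  1.1   1.47] jawdeg 93.27627687599652 tooly [ 0. -0. -1.]
0.12938279866378763 0.1294615732906315 [ 0.472171   -0.05657717  0.12936487] [ 0.45676702 -0.10811508  0.10356405] [0.44916272 0.03274763 0.10191282]
```

View pics/w10.png

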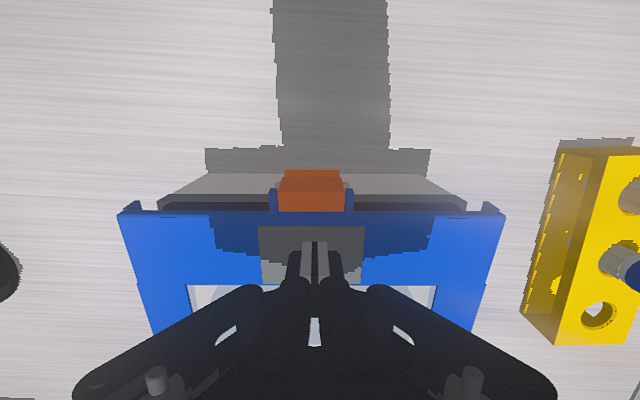

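send_rows(
  motion=[
    [0,0,0.001,0,0,0,0],
    [0,0,0.002,0,0,0,0],
    [0,0,0.003,0,0,0,0],
  ],
)

```text
clock: 14.42
position: [0.474, -0.0336, 0.126]
ee_rot: [0.707, 0.02, -0.02, -0.707]
ft_force: [-1.0, -1.2, 0.4]
grip_width: -0.001
```

send_rows(
  motion=[
    [0,0,0.001,0,0,0,0],
    [0,0,0.002,0,0,0,0],
    [0,0,0.003,0,0,0,0],
  ],
)

```text
clock: 14.67
position: [0.474, -0.0336, 0.123]
ee_rot: [0.707, 0.02, -0.02, -0.707]
ft_force: [-1.8, 0.1, 3.3]
grip_width: -0.002
```

send_rows(
  motion=[
    [0,0,0.001,0,0,0,0],
    [0,0,0.002,0,0,0,0],
  ],
)

```text
clock: 14.83
position: [0.474, -0.0336, 0.121]
ee_rot: [0.707, 0.02, -0.02, -0.707]
ft_force: [-2.3, 0.7, 5.1]
grip_width: 0.0
```

send_rows(
  motion=[
    [0,0,0.001,0,0,0,0],
    [0,0,0.002,0,0,0,0],
  ],
)

```text
clock: 15.0
position: [0.474, -0.0337, 0.119]
ee_rot: [0.707, 0.02, -0.02, -0.707]
ft_force: [-2.9, -0.3, 4.6]
grip_width: -0.004
```

send_rows(
  motion=[
    [0,0,0.001,0,0,0,0],
    [0,0,0.002,0,0,0,0],
  ],
)

```text
clock: 15.17
position: [0.4741, -0.0336, 0.117]
ee_rot: [0.707, 0.02, -0.02, -0.707]
ft_force: [-2.2, 0.1, 2.3]
grip_width: 0.002
```

send_rows(
  motion=[
    [0,0,0.001,0,0,0,0],
    [0,0,0.001,0,0,0,0],
  ],
)

```text
clock: 15.33
position: [0.4741, -0.0336, 0.1159]
ee_rot: [-0.707, -0.02, 0.02, 0.707]
ft_force: [-1.7, 0.0, 2.1]
grip_width: 0.005
```

send_rows(
  motion=[
    [0,0,0.001,0,0,0,0],
    [0,0,0.002,0,0,0,0],
  ],
)

```text
clock: 15.5
position: [0.4741, -0.0336, 0.1143]
ee_rot: [0.707, 0.02, -0.02, -0.707]
ft_force: [-5.3, -1.0, 10.6]
grip_width: -0.001
```

send_rows(
  motion=[
    [0,0,0.001,0,0,0,0],
    [0,0,0.001,0,0,0,0],
  ],
)

```text
clock: 15.67
position: [0.474, -0.0336, 0.1133]
ee_rot: [0.707, 0.02, -0.02, -0.707]
ft_force: [-5.8, 0.6, 8.2]
grip_width: -0.004
```

send_rows(
  motion=[
    [0,0,0.001,0,0,0,0],
    [0,0,0.001,0,0,0,0],
  ],
)

```text
clock: 15.83
position: [0.4739, -0.0336, 0.1124]
ee_rot: [0.707, 0.02, -0.02, -0.707]
ft_force: [-7.2, -0.1, 11.5]
grip_width: 0.0
```

send_rows(
  motion=[
    [0,-0.0005,0.0005,0,0,0,0],
    [0,-0.0005,0.0005,0,0,0,0],
  ],
)

```text
clock: 16.0
position: [0.4739, -0.0336, 0.1122]
ee_rot: [0.707, 0.02, -0.02, -0.707]
ft_force: [-4.8, -0.5, 10.5]
grip_width: 0.004
```

send_rows(
  motion=[
    [0,-0.0005,0.0005,0,0,0,0],
    [0,-0.0005,0.0005,0,0,0,0],
  ],
)

```text
clock: 16.17
position: [0.4738, -0.0336, 0.1119]
ee_rot: [0.707, 0.021, -0.02, -0.707]
ft_force: [-3.6, -0.3, 11.8]
grip_width: 0.002
```

send_rows(
  motion=[
    [0,-0.0003,0.0007,0,0,0,0],
    [0,-0.0003,0.0007,0,0,0,0],
  ],
)

```text
clock: 16.33
position: [0.4738, -0.0337, 0.1114]
ee_rot: [0.707, 0.021, -0.02, -0.707]
ft_force: [-4.1, -0.4, 13.6]
grip_width: 0.001
```

send_rows(
  motion=[
    [0,0,0.0007,0,0,0,0],
    [0,0,0.0007,0,0,0,0],
  ],
)

```text
clock: 16.5
position: [0.4738, -0.0336, 0.1109]
ee_rot: [0.707, 0.021, -0.02, -0.707]
ft_force: [-5.7, 0.1, 16.4]
grip_width: 0.002
```

send_rows(
  motion=[
    [0,0,0.0006,0,0,0,0],
    [0,0,0.0006,0,0,0,0],
  ],
)

```text
clock: 16.67
position: [0.4737, -0.0336, 0.1104]
ee_rot: [0.707, 0.021, -0.02, -0.707]
ft_force: [-6.7, -0.8, 18.0]
grip_width: -0.003
```

send_rows(
  motion=[
    [0,0,0.0005,0,0,0,0],
    [0,0,0.0005,0,0,0,0],
  ],
)

```text
clock: 16.83
position: [0.4738, -0.0336, 0.1102]
ee_rot: [0.707, 0.021, -0.02, -0.706]
ft_force: [-7.8, -0.7, 22.2]
grip_width: 0.001
```

send_rows(
  motion=[
    [0,0,0,0,0,0,0],
    [0,0,0,0,0,0,0],
  ],
)

```text
clock: 17.0
position: [0.4738, -0.0336, 0.1102]
ee_rot: [0.707, 0.021, -0.02, -0.706]
ft_force: [-8.2, 0.9, 23.2]
grip_width: -0.004
```

send_rows(
  motion=[
    [0,0,0,0,0,0,0],
  ],
)

```text
clock: 17.08
position: [0.4738, -0.0337, 0.1102]
ee_rot: [0.707, 0.021, -0.02, -0.706]
ft_force: [-8.1, -0.2, 23.8]
grip_width: -0.001
```

The push held steady at about 24 N with the lid hard down. I back off in steps: if the latch caught, the force should vanish at once.

send_rows(
  motion=[
    [0,0,-0.001,0,0,0,0],
    [0,0,-0.002,0,0,0,0],
  ],
)

```text
clock: 17.25
position: [0.4738, -0.0336, 0.1117]
ee_rot: [0.707, 0.021, -0.02, -0.707]
ft_force: [-2.2, -0.1, 11.2]
grip_width: 0.002
```

send_rows(
  motion=[
    [0,0,-0.001,0,0,0,0],
    [0,0,-0.002,0,0,0,0],
  ],
)

```text
clock: 17.42
position: [0.4733, -0.0337, 0.1128]
ee_rot: [0.707, 0.021, -0.02, -0.707]
ft_force: [0.1, -0.1, 0.3]
grip_width: -0.0
```

send_rows(
  motion=[
    [0,0,-0.02,0,0,0,0],
    [0,0,-0.05,0,0,0,0],
    [0,0,-0.09,0,0,0,0],
    [0,0,-0.12,0,0,0,0],
    [0,0,-0.12,0,0,0,0],
    [0,0,-0.12,0,0,0,0],
  ],
)

```text
clock: 17.92
position: [0.4738, -0.0338, 0.2339]
ee_rot: [0.707, 0.021, -0.019, -0.706]
ft_force: [0.5, -0.5, -0.5]
grip_width: 0.003
```

```bash
python3 bx.py
python3 - <<'E'
from bx import *
w=cam('wrist','w11');s=cam('scene','s11')
for n,c in(('w',w),('s',s)):
    P=cloud(c);h=cv2.cvtColor(c['pixels'],cv2.COLOR_RGB2HSV)
    a=np.stack([(P-S)@X,(P-S)@Y,P[...,2]],-1)
    m=(h[...,0]>95)&(h[...,0]<130)&(h[...,1]>120)&(c['range_z']>0)&(a[...,0]>-.07)&(a[...,0]<.1)&(abs(a[...,1])<.11)&(a[...,2]>.09)&(a[...,2]<.13)
    q=a[m];f=np.linalg.lstsq(np.c_[q[:,0]-.11,q[:,1],np.ones(len(q))],q[:,2],rcond=None)[0];print(n,len(q),'slope x (=-theta)',f,q[:,0].min(),q[:,0].max())
E
```

```text
box xyz -0.04052225252708019 0.0023683073546518145 0.2339096486996901 F [ 0.52 -0.54 -0.52] t 17.9167 j [ 0.89  0.06 -0.93  1.8   0.05  1.3   1.58] jawdeg 93.25720007735723 tooly [ 0.003 -0.001 -1.   ]
w 12097 slope x (=-theta) [-0.004913   -0.00059913  0.10892901] -0.06936405615864463 0.08251573167394158
s 2543 slope x (=-theta) [-0.00912627 -0.0023907   0.10547069] -0.06978587644859914 0.0999656364236185
```

View pics/w11.png

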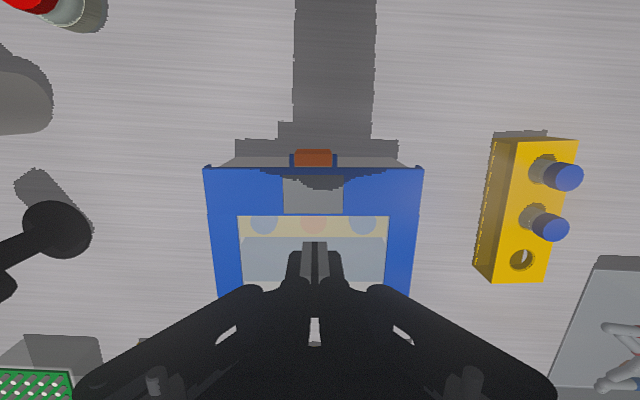

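View pics/s11.png

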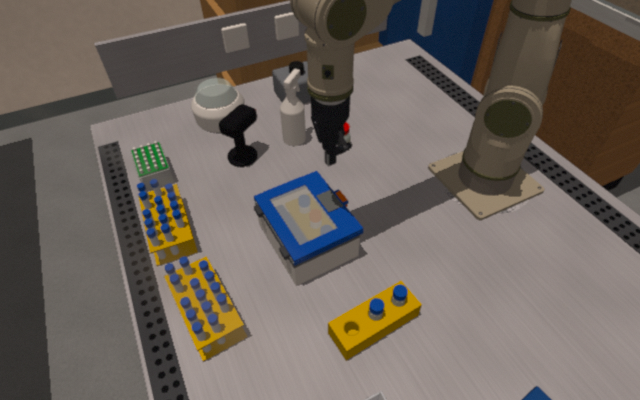

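Run:
```python
from bx import *
for i in range(2):
    w=cam('wrist');P=cloud(w);print('pad z',np.median(P[190:212,290:340,2]).round(4),'lid edge',np.median(P[172:180,215:270,2]).round(4),'lid rear',np.median(P[270:290,222:234,2]).round(4),'latch top',np.median(P[151:163,300:328,2]).round(4))
for n in('top','scene'):
    c=cam(n,n+'12')
    P=cloud(c)
    for k,col,lo in(('b1','blue',(.506,.24)),('b2','blue',(.447,.235)),('jar','red',(.295,-.313))):
        m={'blue':.088,'red':.075}[col]; from m import masks
        mm=masks(c)[col]&(abs(P[...,2]-m)<.006)&(np.linalg.norm(P[...,:2]-np.array(lo),axis=-1)<.04);q=P[mm]
        if len(q): print(n,k,((q.min(0)+q.max(0))/2).round(4))
```

```text
pad z 0.1128 lid edge 0.1099 lid rear 0.1092 latch top 0.1087
pad z 0.1127 lid edge 0.1099 lid rear 0.1091 latch top 0.108
top b1 [0.5044 0.237  0.0864]
top b2 [0.4448 0.232  0.0861]
top jar [ 0.2941 -0.3151  0.0741]
scene b1 [0.5078 0.2433 0.0861]
scene b2 [0.4486 0.2379 0.0856]
scene jar [ 0.2811 -0.3011  0.0726]
```

View pics/top12.png

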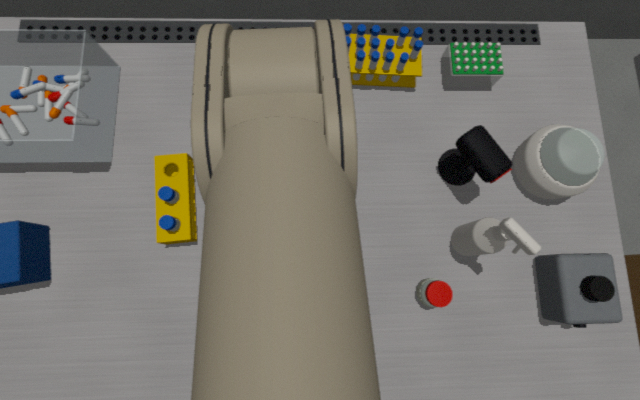

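The lid is flat and closed in both views, with the latch at (313,157) in the wrist view. As a check on the latch I touch the pad again lightly: a lid that had sprung back would stand near 0.1145.

send_rows(
  motion=[
    [0,0,0.04,0,0,0,0],
    [0,0,0.08,0,0,0,0],
    [0,0,0.105,0,0,0,0],
    [0,0,0.115,0,0,0,0],
    [0,0,0.118,0,0,0,0],
    [0,0,0.1185,0,0,0,0],
    [0,0,0.1185,0,0,0,0],
  ],
)

```text
clock: 18.8
position: [0.4738, -0.0336, 0.1154]
ee_rot: [0.707, 0.021, -0.02, -0.707]
ft_force: [-0.0, -0.5, -0.4]
grip_width: -0.0
```

send_rows(
  motion=[
    [0,0,0.001,0,0,0,0],
    [0,0,0.001,0,0,0,0],
  ],
)

```text
clock: 18.97
position: [0.4736, -0.0339, 0.1142]
ee_rot: [0.707, 0.021, -0.019, -0.706]
ft_force: [-0.2, -0.1, 0.7]
grip_width: 0.003
```

send_rows(
  motion=[
    [0,0,0.001,0,0,0,0],
    [0,0,0.001,0,0,0,0],
  ],
)

```text
clock: 19.13
position: [0.473, -0.0338, 0.1125]
ee_rot: [0.707, 0.02, -0.02, -0.707]
ft_force: [-0.8, -0.3, -0.3]
grip_width: -0.001
```

There is no force down to 0.1125, although the gasket first pushed back near 0.115. So the latch is holding the lid down. I retreat.

send_rows(
  motion=[
    [0,0,-0.02,0,0,0,0],
    [0,0,-0.05,0,0,0,0],
    [0,0,-0.09,0,0,0,0],
    [0,0,-0.12,0,0,0,0],
    [0,0,-0.14,0,0,0,0],
    [0,0,-0.14,0,0,0,0],
    [0,0,-0.14,0,0,0,0],
    [0,0,-0.14,0,0,0,0],
  ],
)

```text
clock: 19.8
position: [0.4725, -0.0338, 0.2514]
ee_rot: [0.707, 0.02, -0.02, -0.707]
ft_force: [0.3, -1.1, -0.7]
grip_width: 0.0
```

Run:
```python
from bx import *
show();w=cam('wrist','w13');P=cloud(w)
m=(np.abs((P-S)@Y)<.02)&(np.abs((P-S)@X+.04)<.012)&(P[...,2]>.09)&(P[...,2]<.13);print('pad z',np.median(P[m][:,2]))
```

```text
box xyz -0.04186785796881838 0.0025013897341287224 0.25143700061728635 F [ 0.27 -1.05 -0.74] t 19.8 j [ 0.91  0.04 -0.94  1.77  0.04  1.34  1.59] jawdeg 93.26826109784322 tooly [-0.001 -0.    -1.   ]
pad z 0.11274179799169926
```

View pics/w13.png

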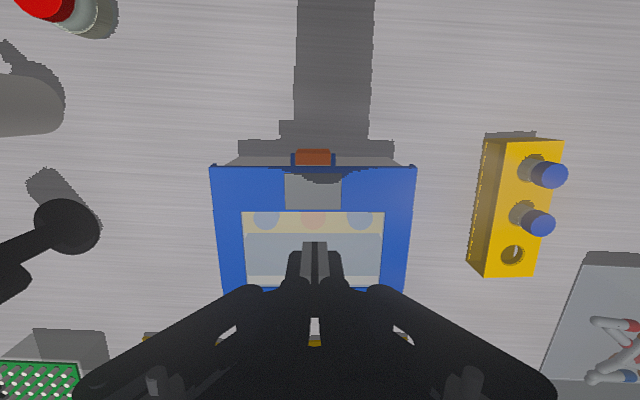

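The lid is shut with the latch at (313,157). The three caps are visible through the window at (265,220), (313,220) and (360,220), and the gripper is clear.

```bash
python3 -c "
from workcell import *
print(hand_in())"
```

```text
the job is handed in; nothing more can be done
None
```

The orange-capped tube is in the middle hole of the transport box, and the blue lid is closed and held by its latch. I handed the job in at about 20 s; no verdict was reported.

**Tube:** It went into the hole with no contact force. After I let go, with the lid still open, its cap top was at 0.087 m. That fits it standing on the box floor.

**Lid:** I swung it shut from behind and pressed slowly on the grey pad. The last reading was 23.8 N vertical, about 25 N in total with sideways friction. That is above the 20–22 N that always latches and below the 30 N limit.

**Latch:** The force went to zero once I backed off. On a second touch there was no contact down to 0.1125 m, although the gasket had first pushed back at about 0.115 m. The lid angle measured about 0.005 to 0.009 rad. The latch's own force cannot be measured directly, so that it carries over 5 N is inferred.

**Other objects:** The two blue tubes in the rack and, in the top view, the jar measured within 1 mm of their starting places. The spray bottle, scanner and packed tubes I only checked by eye, and they look unmoved.

**Disagreements:**
- **Camera offset:** the top and scene cameras differed by 4–10 mm sideways, so I relied on the wrist camera.
- **Jar reading:** the last scene-view reading of the jar was about 18 mm off, probably because the gripper partly hid it. The top view showed it unmoved.
- **Pad height:** the wrist camera put the pad at 0.1127 m, slightly above the 0.1125 m the fingers reached without contact. That is within its roughly 0.5 mm bias.

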